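# Return the red pocket dictionary through the flap of the book return

## Task

Hand in the red pocket dictionary at the book return. First push the free end of the lamp's light bar, so that the bar swings on its post from over the shelf well back over the box's roof, clear of the shelf and the front panel; then lay the dictionary flat on the return's shelf, pointing into the slot, and push it through the yellow spring flap until it has slid down inside and the flap has swung shut behind it. Leave the box closed, the light bar back over the roof, and everything else on the table where it is.

Things in the scene. Friction and masses are not known exactly. Their poses are not given: they have to be found in the camera images.
- return_box: Table-top book return: grey box fixed on the table, 270 deep x 240 wide x 200 high, clear roof (edge strips up to 204). Origin: on the table under the slot's centre, in the outer plane of the front panel. +x points level into the box, away from the robot; y left, z up. Panel spans x -4 to 0; bezel and lock stand out to x -9. Only the slot leads in.
- shelf_mid (a point): Centre of the top face of the steel shelf in front of the slot, 110 mm above the table, box x = -75 mm. The shelf runs level from x -150 mm to a sill at x +7 mm, just behind the flap. Low guides on both sides: 162 mm clear between them, their tops 137 mm above the table.
- mouth (a point): Centre of the slot's lower edge, level with the shelf's top (110 mm above the table), in the front panel's outer plane. Slot 150 wide, 62 high (110 to 172 mm above the table); above it the panel reaches the roof. Inside, behind the sill, a slippery chute drops at 45 degrees from the shelf's level to the floor, 8 mm above the table (box x 112 to 267 mm).
- flap (a joint): Yellow flap in the slot, 142 wide x 60 high x 3 thick, hinged along the slot's upper edge (172 mm above the table), in rad: 0 = shut, grows as its lower edge swings inwards and up (at most 1.45); inwards only. A light spring closes it: about 0.2 N at its lower edge to start it, 1 N wide open. It cannot shut while something lies in its swing.
- lamp_pivot (a point): Point on the lamp's upright turning axis at mid height of its bar, 264 mm above the table. The lamp stands right of the box (about 35 mm behind the front plane, 168 mm right of the box's centre line): fixed black base 130 x 75 x 16, post 14 in diameter.
- lamp_tip (a point): Free end of the light bar (its end face's centre), 340 mm from the turning axis. The straight bar from lamp_pivot to here is 24 wide and 16 high, underside 256 mm, top 272 mm above the table.
- lamp_bar (a joint): Turn of the light bar in rad, -0.75 to 0.85: 0 = pointing left, parallel to the front panel (box +y, within 0.05); negative = swung out towards the robot, over the shelf; growing = away from the robot, back over the roof. Stays where left (friction 0.15 Nm: 0.5 N at its end).
- red_book: Red hardback pocket dictionary with a yellow panel on its cover, the one to be returned; lies flat. 108 long (its x) x 64 wide (its y) x 26 thick, about 0.16 kg; origin at the centre of its underside.
- blue_book: Blue pocket dictionary of the same size, lying flat; stays. Origin at the centre of its underside, x lengthwise.
- green_book: Green pocket dictionary of the same size, lying flat; stays. Origin at the centre of its underside, x lengthwise.
- glue_stick: White glue stick with a yellow cap, 27 in diameter, 86 high, standing close beside one end of the red dictionary's long side; stays. Origin at the centre of its underside.
- juice_bottle: Amber juice bottle, 60 in diameter, 200 high, standing among the pocket dictionaries; stays. Origin at the centre of its underside.
- phone: Black mobile phone, 148 x 70 x 10, lying flat; stays. Origin at the centre of its underside, x lengthwise.
- ruler: Steel ruler, 300 x 32 x 4, lying flat; stays. Origin at the centre of its underside, x lengthwise.
- glasses: Pair of spectacles with open red arms, about 135 x 128 x 36 high, in front of the book return; stays. Origin on the table below the middle of the lenses; the arms run to its +x.
There are look-alikes about, which are no part of the job. Of the things like the red_book, leave any that is pink; of the rest the larger one is meant.

How it is judged:
By the outcome, as a careful person would: the job done as asked, in the order asked, and still so for the second after the job is handed in, with the robot touching nothing.
It also fails if it takes over 70 s, if anything falls off the work surface, if the arm or the gripper's body presses on something with over 40 N, if the wrist force passes 120 N, or if a joint passes its speed limit or range.

## Robot

A 7-joint arm with a two-finger parallel gripper is mounted at the origin on the work surface. World frame = base frame: x ahead of the robot, y to its left, z up, the work surface at z = 0. Lengths are in m, angles in rad, forces in N, time in s.
With the tool pointing down it reaches from about 0.4 to 0.9 m from the base axis. Payload 5.5 kg.
Tool frame: the origin (TCP) lies on the centre line of the jaws, within the pads' length; the fingertips stand 22 mm ahead of it and the grasp point (between the pads) lies 3 mm ahead of it (r.tip_extent is the z of the fingertips in the tool frame, in m); z points along the fingers, y is the direction in which the jaws open and shut (so a half turn about z gives the same grasp; the last joint's range is limited). The gripper opens to 92 mm and grips with 3 to 60 N. Pads are 19 mm wide; open, the fingers measure 130 mm over their backs; the gripper's body (75 mm by 190 mm) begins 47 mm behind the grasp point.
Start: joints at [1.475, 0.501, -0.427, 1.55, 0.221, 1.138, -0.21], TCP at [0.228, -0.609, 0.249] pointing down, gripper open.
Joint ranges: [-2.88, 2.88], [-0.31, 2.03], [-1.54, 1.56], [0.2, 2.42], [-1.41, 4.55], [0.19, 2.02], [-2.57, 2.57]. Speed limits (rad/s): [2.57, 2.57, 3.14, 3.14, 3.14, 3.14, 3.14].

## Interface

Orientations are given as a rotation vector (axis times angle).
In Python, from rig import status, optics, hand_in, r gives the robot as it stands.
- The arm moves only by the shell command python3 -m handwheel 'ROWS' [FORCE]. ROWS is text: rows parted by semicolons, each of 5 numbers parted by spaces: the shift along the tool's x, y, z in mm, then the turn about the tool's z in rad, then the opening, from 0 (shut) to 1 (fully open). In form: dx dy dz twist fingers; .... A call has 1 to 10 rows; each row is the pose to reach, as a shift and turn from the pose measured when the call began, along the tool's axes at that moment; what a row does not reach only later rows make up. A row lasts 1/12 s, in which the tool goes at most 41.7 mm and 7.16 degrees, less where a joint would pass 70% of its speed; a pose out of reach is approached as far as the arm can. A call with a gripper value outside its range is refused whole. The fingers move at their own pace and stop on an object; FORCE is the grip in N (left out, the last holds). Time passes only in rows, so rows that repeat a pose let the fingers close. It gives the time, the measured TCP pose, the force and the opening at its end, in the units of the state.
- status.sense(): the state, without advancing time (a new reading comes with each control period).
- optics.capture(name): name is "scene" or "top" or "wrist"; returns a dict with "pixels" (420x560x3 uint8, blue, green, red), "range_z" (420x560 float32, m along the optical axis (not along the pixel's ray), 0 where there is no reading), "mtx" (3x3 intrinsics, pixels), "rvec" (rotation vector, rad) and "tvec" (3), from world to camera coordinates, as OpenCV has them. Camera axes: x right, y down, z forward; pixel columns grow to the right and rows downward; lengths in m; the calibration is good to about 2 mm. A picture is of the moment at which its call begins.
- hand_in(): hands the job in, once; it reports no verdict.
The state is a dict: "time_s": time; "joint_positions": joint angles; "dq": joint speeds; "tau": joint torques, N m; "position": TCP position; "tool_rot": TCP orientation; "contact_force": force on the tool from outside, world axes, zero at the start; "ft_torque": the same for the moment, N m; "gripper_width": opening from 0.0 (shut) to 1.0 (fully open).
Only numpy, scipy, OpenCV 4.12 (cv2) and the standard library are available. Lean on these libraries where they do the work, as an engineer would, in place of code of your own. Each camera call takes 0.05 s, during which the arm holds its last target. There are 200 camera calls.

## Working session

There is one attempt and no reset: what is moved stays moved. The work goes in short steps, Python scripts to look and compute and a shell command to move; the robot and the scene stay as the last step left them, time stands still between calls to the robot, and variables do not carry over. Pictures are saved under pics/ and viewed, about 8 in all and at most 12, crops included, and the job is handed in when it is done.

```bash
ls; mkdir -p pics
cat > h.py <<'E'
import numpy as np, cv2, pickle
from rig import status, optics, hand_in, r
def cap(n):
    d=optics.capture(n); d['R']=cv2.Rodrigues(np.array(d['rvec'],float))[0]; d['t']=np.array(d['tvec'],float).ravel(); return d
def ray(d,uv,z):
    p=np.linalg.inv(d['mtx'])@np.array([uv[0],uv[1],1.]); v=d['R'].T@p; c=-d['R'].T@d['t']
    return c+v*(z-c[2])/v[2]
def cloud(d):
    h,w=d['range_z'].shape; u,v=np.meshgrid(np.arange(w),np.arange(h)); Z=d['range_z']
    K=d['mtx']; P=np.stack([(u-K[0,2])*Z/K[0,0],(v-K[1,2])*Z/K[1,1],Z],-1)
    return (P-d['t'])@d['R']
def proj(d,p):
    q=d['mtx']@(d['R']@np.array(p)+d['t']); return q[:2]/q[2]
E
python3 - <<'E'
from h import *
for n in('scene','top'):
    d=cap(n); cv2.imwrite(f'pics/{n}0.png',d['pixels']); pickle.dump(d,open(n+'0.pkl','wb'))
    print(n,-d['R'].T@d['t'],d['R'][2])
s=status.sense(); print({k:np.round(s[k],3) for k in s}, r.tip_extent)
E
```

```text
pics
scene [0.75465743 0.81504373 0.98777704] [-0.20804574 -0.69003057 -0.69323501]
top [ 0.2764672  -0.02084102  1.42253724] [ 0.15378384  0.01254259 -0.98802491]
{'time_s': np.float64(0.1), 'joint_positions': array([ 1.475,  0.502, -0.427,  1.551,  0.221,  1.138, -0.21 ]), 'dq': array([-0.002, -0.   ,  0.   , -0.002,  0.001, -0.001,  0.002]), 'tau': array([-1.1000e-02, -5.6788e+01, -5.8380e+00, -2.7991e+01, -6.9000e-02,
        2.4000e-02,  0.0000e+00]), 'position': array([ 0.228, -0.608,  0.248]), 'tool_rot': array([-3.089, -0.56 ,  0.   ]), 'contact_force': array([0.168, 0.412, 0.308]), 'ft_torque': array([ 0.026,  0.032, -0.007]), 'gripper_width': np.float64(1.004)} 0.022
```

View pics/scene0.png

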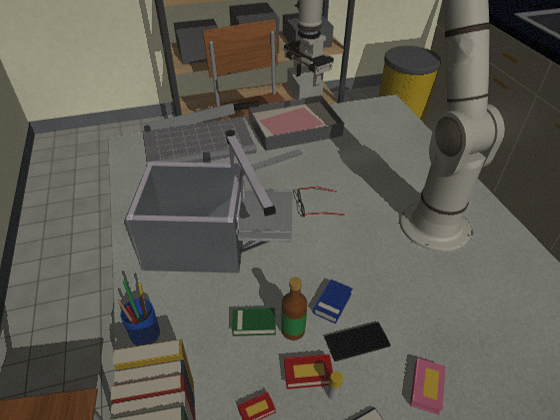

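View pics/top0.png

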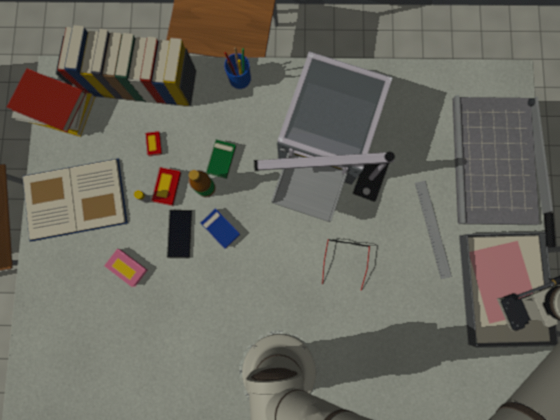

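Candidates for the red dictionary are the large red one at top (167,185) / scene (308,371), the small red one at top (153,143) / scene (257,407), and the pink one at top (126,266) / scene (429,385). I pick the large red one. The bar runs from its pivot at top (388,157) to its tip at (256,164), over the shelf. Now measuring.

Run:
```python
from h import *
d=pickle.load(open('top0.pkl','rb')); im=d['pixels']; C=cloud(d); hsv=cv2.cvtColor(im,cv2.COLOR_BGR2HSV)
print('table z',np.median(C[300:330,100:200,2]), C[:,:,2][240:260,270:300].mean())
def rects(name,m,z,minA=60):
    m=cv2.morphologyEx(m.astype(np.uint8),cv2.MORPH_CLOSE,np.ones((7,7)))
    for c in cv2.findContours(m,0,2)[0]:
        if cv2.contourArea(c)<minA: continue
        P=np.array([ray(d,p,z)[:2] for p in c[:,0].astype(float)],np.float32)
        (cx,cy),(w,h),a=cv2.minAreaRect(P*1000)
        if w<h: w,h,a=h,w,a+90
        px=c[:,0].mean(0); mm=np.zeros(m.shape,np.uint8); cv2.drawContours(mm,[c],-1,1,-1)
        print(name,px.round(),'c',round(cx),round(cy),'size',round(w),round(h),'ang',round(a,1),'zmed',np.median(C[mm>0][:,2]).round(3))
H,S,V=cv2.split(hsv); X=np.arange(560)[None]; Y=np.arange(420)[:,None]
red=((H<8)|(H>172))&(S>140)&(V>70)&(X>95)&(X<300)&(Y>110)&(Y<300)
yel=(H>18)&(H<35)&(S>140)&(X>130)&(X<200)&(Y>130)&(Y<215)
rects('red',red,.026); rects('yel',yel,.026,20)
rects('green',(H>55)&(H<90)&(S>120)&(X<250)&(X>190)&(Y<185),.026)
rects('blue',(H>105)&(H<130)&(S>120)&(X<250)&(Y>200),.026)
rects('phone',(V<45)&(X>150)&(X<210)&(Y>200)&(Y<270),.01)
# lamp bar by height
Z=C[:,:,2]
m=(Z>.255)&(Z<.3)&(X>240)&(X<400)&(Y>140)&(Y<180)
P=C[m]; print('bar n',len(P),np.median(P[:,2])); rects('bar',m,.272)
m=(Z>.19)&(Z<.215)&(X>260)&(X<410)&(Y>40)&(Y<180); rects('roof',m,.204)
m=(Z>.1)&(Z<.12)&(X>260)&(X<370)&(Y>150)&(Y<230); rects('shelf',m,.11)
m=(Z>.125)&(Z<.145)&(X>260)&(X<370)&(Y>140)&(Y<230); rects('guides',m,.137,10)
big=cv2.resize(im[120:230,120:300],None,fx=4,fy=4,interpolation=2); cv2.imwrite('pics/crop1.png',big)
```

```text
table z -0.0011232068896213164 0.0018468567494916706
red [165. 187.] c 540 348 size 107 64 ang 169.3 zmed 0.025
red [154. 144.] c 674 394 size 70 43 ang 8.6 zmed 0.016
yel [139. 194.] c 512 429 size 31 23 ang 64.5 zmed 0.084
yel [164. 184.] c 542 354 size 69 31 ang 169.0 zmed 0.025
yel [194. 174.] c 574 264 size 31 31 ang 2.4 zmed 0.198
yel [151. 142.] c 676 399 size 47 21 ang 8.9 zmed 0.016
green [221. 159.] c 628 183 size 106 62 ang 165.7 zmed 0.025
blue [217. 228.] c 413 178 size 107 62 ang 44.8 zmed 0.025
phone [178. 228.] c 398 303 size 140 66 ang 179.8 zmed 0.009
bar n 1456 0.2713312008822846
bar [329. 161.] c 561 -112 size 356 29 ang 94.2 zmed 0.271
roof [332. 102.] c 721 -145 size 279 240 ang 161.9 zmed 0.2
shelf [313. 193.] c 522 -98 size 207 157 ang 72.1 zmed 0.109
guides [340. 194.] c 492 -177 size 149 44 ang 164.6 zmed 0.136
guides [277. 185.] c 525 7 size 97 7 ang 161.8 zmed 0.137
guides [286. 153.] c 613 -17 size 58 20 ang 75.3 zmed 0.136
```

View pics/crop1.png

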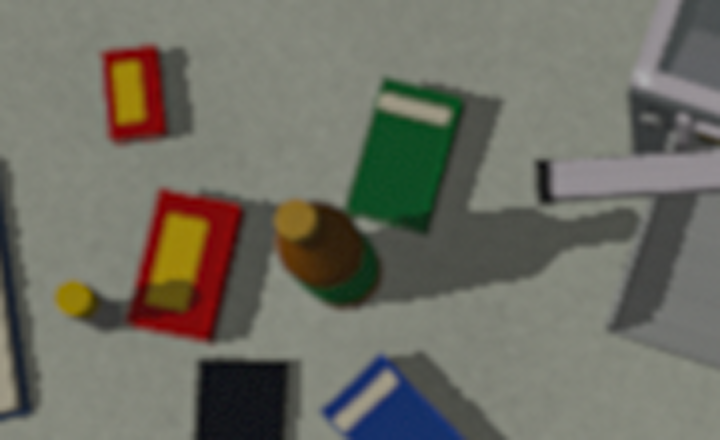

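The large red one measures 107×64 and lies at (540,348) mm, with the bottle and glue stick close by; the small red one is 70×43. The bar turn is about -0.39 rad. Next I refine the glue stick, bottle and box, and add a helper for relative moves.

```bash
cat >> h.py <<'E'
def go(x,y,z,ang=None,s=None):
    """shift (mm) in tool axes and twist to bring TCP to world mm with tool x axis at ang deg"""
    s=s or status.sense(); R=cv2.Rodrigues(np.array(s['tool_rot'],float))[0]; p=np.array(s['position'])*1000
    a=np.degrees(np.arctan2(R[1,0],R[0,0])); tw=0 if ang is None else -np.radians((ang-a+180)%360-180)
    print('at',p.round(1),'xang',a.round(1),'-> shift',(R.T@(np.array([x,y,z])-p)).round(1),'twist',round(float(tw),3))
O=np.array([594.6,-103.7]); A=np.radians(-18.1)
def box(x,y): return O+x*np.array([np.cos(A),np.sin(A)])+y*np.array([-np.sin(A),np.cos(A)])
E
python3 - <<'E'
from h import *
P=[];
for n in('top0','scene0'):
    d=pickle.load(open(n+'.pkl','rb')); C=cloud(d)*1000; P.append((n,C,d))
    for nm,c,z0,z1,rad in(('bottle',(537,228),40,125,45),('bottletop',(537,228),188,215,45),('glue',(504,411),35,90,30)):
        q=C[(np.hypot(C[...,0]-c[0],C[...,1]-c[1])<rad)&(C[...,2]>z0)&(C[...,2]<z1)]
        if len(q)>3:
            # circle fit
            x,y=q[:,0],q[:,1]; s=np.linalg.lstsq(np.c_[2*x,2*y,np.ones(len(x))],x*x+y*y,rcond=None)[0]
            print(n,nm,len(q),'min',q.min(0).round(),'max',q.max(0).round(),'med',np.median(q,0).round(),'fit',s[:2].round(),np.sqrt(s[2]+s[0]**2+s[1]**2).round(1))
# box frame checks (top)
C=P[0][1]; B=np.stack([(C[...,:2]-O)@np.array([np.cos(A),np.sin(A)]),(C[...,:2]-O)@np.array([-np.sin(A),np.cos(A)]),C[...,2]],-1)
for nm,lo,hi in(('roofstrips',(-40,-150,197),(300,150,212)),('guideL',(-170,60,125),(-15,100,145)),('guideR',(-170,-100,125),(-15,-60,145)),('shelf',(-170,-78,104),(-20,78,116))):
    q=B[((B>lo)&(B<hi)).all(-1)]; print(nm,len(q),np.percentile(q,1,0).round(),np.percentile(q,50,0).round(),np.percentile(q,99,0).round())
for yy in(-60,-20,20,60):
    q=B[((B>(-30,yy-10,197))&(B<(30,yy+10,212))).all(-1)]; print('front edge y',yy,np.percentile(q[:,0],[2,50]).round(1) if len(q) else None)
for xx in(60,120,180,240):
    q=B[((B>(xx-15,90,197))&(B<(xx+15,140,212))).all(-1)];w=B[((B>(xx-15,-140,197))&(B<(xx+15,-90,212))).all(-1)]
    print('sides',xx,q[:,1].max().round(1) if len(q) else 0,w[:,1].min().round(1) if len(w) else 0)
print('shelf mid',box(-75,0)); go(480,50,268,-18.1)
E
```

```text
top0 bottle 171 min [509. 201.  42.] max [560. 260. 125.] med [518. 213.  94.] fit [539. 231.] 28.8
top0 bottletop 90 min [526. 218. 188.] max [552. 245. 206.] med [538. 231. 199.] fit [539. 231.] 10.0
top0 glue 112 min [490. 401.  35.] max [516. 428.  90.] med [500. 410.  82.] fit [502. 413.] 10.5
scene0 bottle 525 min [512. 211.  40.] max [571. 266. 125.] med [551. 258.  87.] fit [541. 234.] 29.1
scene0 bottletop 130 min [528. 218. 188.] max [555. 247. 204.] med [542. 237. 199.] fit [542. 235.] 10.5
scene0 glue 244 min [491. 403.  36.] max [518. 431.  89.] med [508. 422.  81.] fit [505. 418.] 10.6
roofstrips 7243 [   1. -118.  197.] [139.   3. 201.] [270. 117. 208.]
guideL 88 [-148.   81.  127.] [-99.  84. 137.] [-16.  88. 143.]
guideR 107 [-148.  -88.  128.] [-81. -85. 136.] [-16. -82. 143.]
shelf 2284 [-148.  -77.  105.] [-87.  -3. 109.] [-22.  76. 115.]
front edge y -60 [18.8 24.9]
front edge y -20 [ 3.8 17.3]
front edge y 20 [-2.  11.9]
front edge y 60 [-2.1 13.2]
sides 60 119.6 -120.2
sides 120 119.6 -120.1
sides 180 119.2 -120.6
sides 240 119.9 -120.4
shelf mid [523.31132013 -80.39926778]
at [ 228.  -608.1  247.8] xang 20.6 -> shift [ 467.1 -527.7  -19.3] twist 0.675
```

```bash
python3 -m handwheel '15 -17 -20 0 0; 35 -40 -20 0.07 0; 60 -68 -20 0.14 0; 85 -96 -20 0.22 0; 110 -125 -20 0.3 0; 135 -153 -20 0.38 0; 160 -181 -20 0.46 0; 185 -209 -20 0.54 0; 205 -232 -20 0.61 0; 215 -243 -20 0.675 0'
python3 -c "
from h import *
go(480,50,268,-18.1)"
```

```text
time_s: 0.93
position: [0.3452, -0.3006, 0.2681]
tool_rot: [-3.1, 0.492, 0.002]
contact_force: [0.5, 0.6, 0.6]
gripper_width: 0.324
at [ 345.2 -300.6  268.1] xang -18.0 -> shift [  19.6 -375.1    1. ] twist 0.001
```

```bash
python3 -m handwheel '0 -30 0 0 0; 0 -70 0 0 0; 0 -110 0 0 0; 0 -150 0 0 0; 5 -190 0 0 0; 8 -230 0 0 0; 12 -270 0 0 0; 15 -310 0 0 0; 18 -350 0 0 0; 20 -375 0 0 0'
python3 - <<'E'
from h import *
d=cap('scene'); cv2.imwrite('pics/s1.png',d['pixels'])
d=cap('top'); C=cloud(d)*1000; 
m=(C[...,2]>258)&(C[...,2]<280)&(C[...,0]>500)&(C[...,0]<700)&(C[...,1]<90)&(C[...,1]>-300)
q=C[m]; print(len(q),q.min(0),q.max(0)); t=q[q[:,1]>q[:,1].max()-25]; print('tip',np.median(t,0))
piv=np.array([573,-273])
for k in range(7):
    turn=-.39+k*.18; b=A+np.pi/2-turn; dirv=np.array([np.cos(b),np.sin(b)]); n=np.array([dirv[1],-dirv[0]])
    p=piv+315*dirv-n*(12+12); go(*p,268)
E
```

```text
time_s: 1.77
position: [0.481, 0.0542, 0.2692]
tool_rot: [-3.099, 0.486, 0.001]
contact_force: [0.5, -0.2, 0.7]
gripper_width: 0.006
1177 [ 542.59175072 -288.90123009  258.00734351] [586.28138636   5.15284491 279.95845334]
tip [553.84177011  -7.27259322 270.99163616]
at [481.1  55.3 269.2] xang -17.6 -> shift [47.4  1.7  1.1] twist 0.0
at [481.1  55.3 269.2] xang -17.6 -> shift [100.4 -18.6   1.1] twist 0.0
at [481.1  55.3 269.2] xang -17.6 -> shift [156.2 -29.2   1.1] twist 0.0
at [481.1  55.3 269.2] xang -17.6 -> shift [213.  -29.6   1. ] twist 0.0
at [481.1  55.3 269.2] xang -17.6 -> shift [268.9 -19.8   0.8] twist 0.0
at [481.1  55.3 269.2] xang -17.6 -> shift [ 3.222e+02 -2.000e-01  6.000e-01] twist 0.0
at [481.1  55.3 269.2] xang -17.6 -> shift [3.711e+02 2.870e+01 3.000e-01] twist 0.0
```

View pics/s1.png

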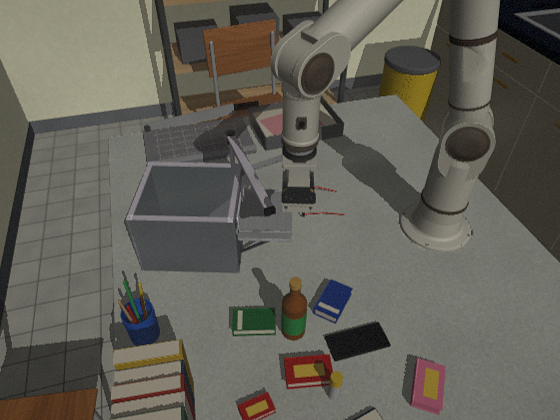

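The closed gripper stands in front of the bar's free end (scene (300,190), bar end at (269,209)). Pushing along the arc.

```bash
python3 -m handwheel '20 -3 1 0 0; 40 -3 1 0 0; 60 -5 1 0 0; 80 -11 1 0 0; 100 -18 1 0 0; 120 -22 1 0 0; 140 -26 1 0 0; 160 -29 1 0 0; 180 -30 1 0 0; 200 -30 1 0 0'
python3 -c "
from h import *
piv=np.array([573,-273])
for turn in (.27,.4,.53,.6,.66):
    b=A+np.pi/2-turn; e=np.array([np.cos(b),np.sin(b)]); n=np.array([e[1],-e[0]]); go(*(piv+315*e-24*n),268,-18.1)"
```

```text
time_s: 2.7
position: [0.6808, 0.022, 0.267]
tool_rot: [-3.1, 0.48, 0.005]
contact_force: [-0.7, -0.6, 0.5]
gripper_width: 0.008
at [680.8  22.  267. ] xang -17.6 -> shift [50.   4.3 -1.2] twist 0.009
at [680.8  22.  267. ] xang -17.6 -> shift [89.6 15.1 -1.4] twist 0.009
at [680.8  22.  267. ] xang -17.6 -> shift [127.4  31.   -1.6] twist 0.009
at [680.8  22.  267. ] xang -17.6 -> shift [146.9  41.6  -1.7] twist 0.009
at [680.8  22.  267. ] xang -17.6 -> shift [162.9  51.7  -1.8] twist 0.009
```

```bash
python3 -m handwheel '20 0 -1 0 0; 40 2 -1 0 0; 60 6 -1 0 0; 80 12 -1 0 0; 100 19 -1 0 0; 120 28 -1 0 0; 140 38 -1 0 0; 155 47 -1 0 0; 165 53 -1 0 0; 165 53 -1 0 0'
python3 -m handwheel '-20 0 0 0 0; -50 -5 0 0 0; -80 -20 0 0 0; -115 -45 0 0 0; -150 -75 0 0 0; -150 -75 0 0 0'
python3 - <<'E'
from h import *
d=cap('top'); cv2.imwrite('pics/t2.png',d['pixels']); C=cloud(d)*1000
m=(C[...,2]>262)&(C[...,2]<278)&(C[...,0]>560)&(C[...,0]<900)&(C[...,1]<60)&(C[...,1]>-300)
q=C[m].astype(np.float32); (c,s,a)=cv2.minAreaRect(q[:,:2]); print(len(q),c,s,a)
E
```

```text
time_s: 3.53
position: [0.8223, -0.0836, 0.2653]
tool_rot: [-3.101, 0.488, 0.007]
contact_force: [-0.4, -0.5, -0.4]
gripper_width: 0.003
time_s: 4.03
position: [0.697, 0.0437, 0.2669]
tool_rot: [-3.1, 0.47, 0.013]
contact_force: [-0.4, 1.9, 0.2]
gripper_width: 0.002Traceback (most recent call last):
  File "<stdin>", line 4, in <module>
cv2.error: OpenCV(4.12.0) /io/opencv/modules/imgproc/src/convhull.cpp:143: error: (-215:Assertion failed) total >= 0 && (depth == CV_32F || depth == CV_32S) in function 'convexHull'
```

View pics/t2.png

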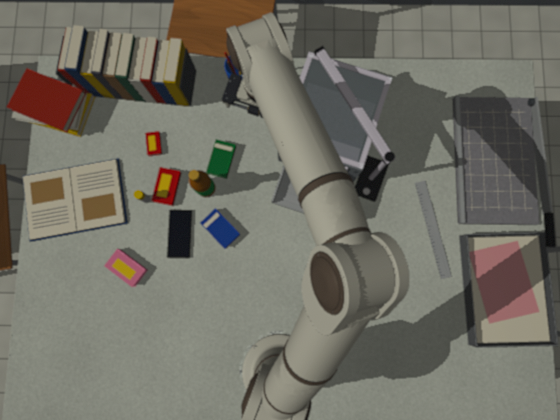

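The light bar now lies back over the roof (pivot (388,157) to tip (320,50)), clear of the shelf and front. Bottle and glue stick crowd the dictionary, so I'll first push the dictionary about 60 mm along its length to make room for the gripper body.

```bash
python3 -c "
from h import *
print(status.sense()['joint_positions'].round(2)); go(455.6,358.9,268,-100.7); go(455.6,358.9,268,79.3)"
```

```text
[ 0.35  0.64 -0.71  1.38  0.42  1.28 -2.26]
at [698.4  41.7 267.1] xang -17.3 -> shift [-326.1 -230.7    2.2] twist 1.456
at [698.4  41.7 267.1] xang -17.3 -> shift [-326.1 -230.7    2.2] twist -1.686
```

```bash
python3 -m handwheel '-20 -14 0 0 0; -55 -38 0 0.05 0; -90 -63 0 0.1 0; -125 -88 0 0.17 0; -160 -113 0 0.24 0; -195 -138 0 0.32 0; -230 -163 0 0.4 0; -265 -188 0 0.45 0; -295 -209 0 0.5 0; -310 -219 0 0.5 0'
python3 -c "
from h import *
print(status.sense()['joint_positions'].round(2)); go(455.6,358.9,268,-100.7); go(455.6,358.9,268,79.3)"
```

```text
time_s: 4.92
position: [0.5432, 0.2309, 0.2465]
tool_rot: [2.924, -1.067, -0.051]
contact_force: [0.2, -0.1, -0.9]
gripper_width: 0.004
[-0.75  0.41  0.4   1.69 -0.17  1.12 -2.57]
at [543.2 230.9 246.5] xang -40.1 -> shift [-149.9  -40.7  -19.8] twist 1.057
at [543.2 230.9 246.5] xang -40.1 -> shift [-149.9  -40.7  -19.8] twist -2.084
```

```bash
python3 -m handwheel '-5 0 -12 -0.1 0; -15 -4 -20 -0.22 0; -40 -10 -20 -0.34 0; -65 -18 -20 -0.46 0; -90 -25 -20 -0.58 0; -115 -32 -20 -0.7 0; -135 -37 -20 -0.82 0; -145 -40 -20 -0.94 0; -150 -41 -20 -1.06 0; -150 -41 -20 -1.18 0'
python3 -c "
from h import *
print(status.sense()['joint_positions'].round(2)); go(455.6,358.9,268,79.3)"
```

```text
time_s: 5.75
position: [0.4539, 0.3603, 0.268]
tool_rot: [3.043, 0.759, -0.07]
contact_force: [-0.1, 0.0, -0.2]
gripper_width: 0.007
[-0.8   0.35  0.11  1.69 -0.06  1.14 -1.75]
at [453.9 360.3 268. ] xang 28.0 -> shift [ 0.9  2.1 -0.1] twist -0.895
```

```bash
python3 -m handwheel '1 2 0 -0.12 0; 1 2 20 -0.24 0; 1 2 45 -0.36 0; 1 2 70 -0.48 0; 1 2 95 -0.6 0; 1 2 120 -0.72 0; 1 2 140 -0.82 0; 1 2 155 -0.9 0; 1 2 160 -0.9 0; 1 2 160 -0.9 0'
python3 -c "
from h import *
s=status.sense();print(s['joint_positions'].round(2),cv2.Rodrigues(s['tool_rot'])[0][:,2].round(3)); go(455.6,358.9,36,79.3)"
```

```text
time_s: 6.58
position: [0.4479, 0.3552, 0.1067]
tool_rot: [-2.405, -1.996, 0.071]
contact_force: [0.6, 0.0, -0.2]
gripper_width: 0.005
[-0.65  0.53 -0.07  1.83  0.02  0.83 -0.92] [-0.045 -0.017 -0.999]
at [447.9 355.2 106.7] xang 79.4 -> shift [ 6.8  9.7 70.2] twist 0.002
```

```bash
python3 -m handwheel '5 0 20 0 0; 7 4 45 0 0; 7 8 65 0 0; 7 8 70 0 0; 7 8 70 0 0'
python3 - <<'E'
from h import *
s=status.sense();print(s['joint_positions'].round(2),cv2.Rodrigues(s['tool_rot'])[0][:,2].round(3),s['contact_force'].round(1)); go(455.6,358.9,36,79.3)
go(455.6+.983*72,358.9-.186*72,36,79.3)
d=cap('scene'); cv2.imwrite('pics/s3.png',cv2.resize(d['pixels'][250:420,200:470],None,fx=2.9,fy=2.9))
E
```

```text
time_s: 7.0
position: [0.4536, 0.3587, 0.0358]
tool_rot: [-2.407, -1.994, 0.074]
contact_force: [-1.3, 0.0, -0.0]
gripper_width: 0.003
[-0.66  0.65 -0.06  1.83  0.03  0.71 -0.92] [-0.046 -0.018 -0.999] [-1.3  0.  -0. ]
at [453.6 358.7  35.8] xang 79.3 -> shift [ 0.6  2.  -0.3] twist -0.0
at [453.6 358.7  35.8] xang 79.3 -> shift [ 0.6 73.9 -3.3] twist -0.0
```

View pics/s3.png

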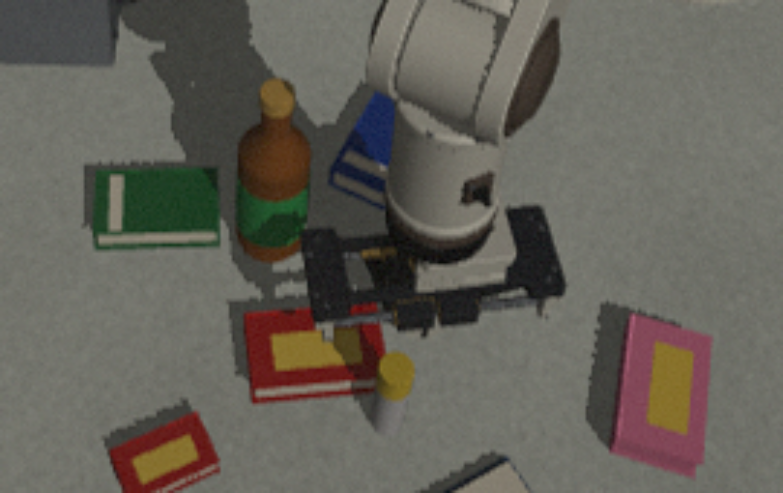

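The closed fingers stand behind the book's near end, clear of the glue stick (crop (395,390)) and the bottle (275,170). Pushing now.

```bash
python3 -m handwheel '0 8 0 0 0; 0 16 -1 0 0; 0 24 -1 0 0; 0 32 -1 0 0; 0 40 -2 0 0; 0 48 -2 0 0; 0 56 -2 0 0; 0 64 -3 0 0; 0 72 -3 0 0; 0 74 -3 0 0'
python3 -m handwheel '0 -15 0 0 0; 0 -30 -10 0 0; 0 -45 -40 0 0; 0 -60 -80 0 0; 0 -80 -120 0 0.3; 0 -110 -160 0 0.85; 0 -130 -190 0 0.85; 0 -130 -190 0 0.85'
python3 - <<'E'
from h import *
d=cap('top'); cv2.imwrite('pics/t3.png',d['pixels']); C=cloud(d)*1000
H,S,V=cv2.split(cv2.cvtColor(d['pixels'],cv2.COLOR_BGR2HSV))
for nm,m,z in(('red',((H<8)|(H>172))&(S>140)&(V>60),.026),('yel',(H>18)&(H<35)&(S>140),.026)):
    m[:110]=0;m[300:]=0;m[:,:95]=0;m[:,300:]=0
    m=cv2.morphologyEx(m.astype(np.uint8),cv2.MORPH_CLOSE,np.ones((7,7)))
    for c in cv2.findContours(m,0,2)[0]:
        if cv2.contourArea(c)<40: continue
        P=np.array([ray(d,p,z)[:2]*1000 for p in c[:,0].astype(float)],np.float32); print(nm,c[:,0].mean(0).round(),cv2.minAreaRect(P))
go(0,0,0)
E
```

```text
time_s: 7.88
position: [0.529, 0.3462, 0.0388]
tool_rot: [-2.407, -1.993, 0.067]
contact_force: [-4.2, 0.4, 9.0]
gripper_width: 0.004
time_s: 8.55
position: [0.4091, 0.3776, 0.2412]
tool_rot: [-2.402, -1.995, 0.05]
contact_force: [0.3, 1.7, 0.3]
gripper_width: 0.246
red [164. 160.] ((627.5088500976562, 351.9689025878906), (190.70355224609375, 99.78561401367188), 18.697925567626953)
yel [196. 175.] ((571.9072875976562, 255.56703186035156), (50.4044303894043, 29.25140953063965), 72.09032440185547)
yel [167. 168.] ((596.2781982421875, 346.6697692871094), (30.901256561279297, 70.52864074707031), 82.4277572631836)
yel [151. 142.] ((675.575439453125, 399.13714599609375), (47.256187438964844, 20.563264846801758), 8.854524612426758)
at [409.9 376.9 239.9] xang 79.4 -> shift [-442.3 -325.1  257.4] twist 0.0
```

Run:
```python
from h import *
d=cap('top'); cv2.imwrite('pics/t3.png',cv2.resize(d['pixels'][110:260,90:300],None,fx=3.6,fy=3.6))
H,S,V=cv2.split(cv2.cvtColor(d['pixels'],cv2.COLOR_BGR2HSV))
m=((H<8)|(H>172)|((H>18)&(H<35)))&(S>120)&(V>50)
m[:110]=0;m[215:]=0;m[:,:145]=0;m[:,185:]=0
m=cv2.morphologyEx(m.astype(np.uint8),cv2.MORPH_OPEN,np.ones((3,3)))
for c in cv2.findContours(m,0,2)[0]:
        if cv2.contourArea(c)<40: continue
        P=np.array([ray(d,p,.026)[:2]*1000 for p in c[:,0].astype(float)],np.float32); print(c[:,0].mean(0).round(),cv2.minAreaRect(P))
```

```text
[163. 162.] ((623.1495971679688, 355.0361328125), (177.36215209960938, 104.8173828125), 3.349395513534546)
```

View pics/t3.png

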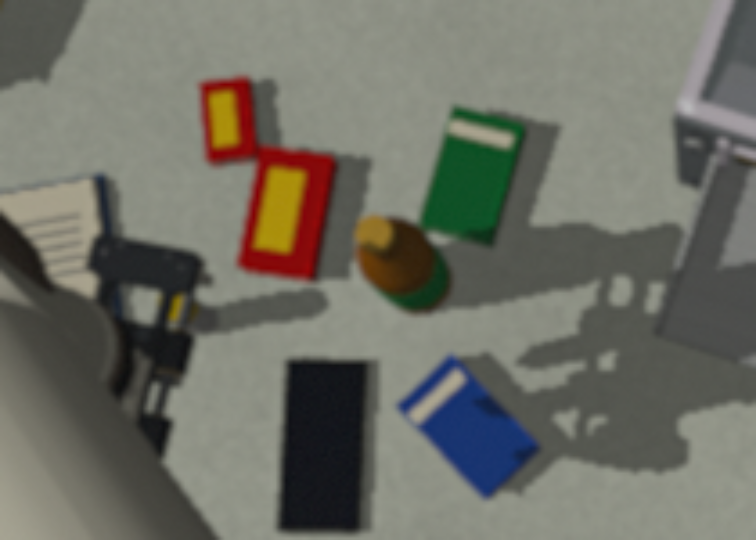

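The dictionary has moved and the small red one hasn't (they nearly touch at crop (258,152)). I'll nudge the dictionary sideways, away from the small red one, and then further ahead, to get room for the gripper.

```bash
cat >> h.py <<'E'
def bookpt(c,a,u,v):
    a=np.radians(a); return c[0]+u*np.cos(a)-v*np.sin(a), c[1]+u*np.sin(a)+v*np.cos(a)
E
python3 - <<'E'
from h import *
d=pickle.load(open('top0.pkl','rb'))
q=[ray(d,(x/3.6+90-.4,y/3.6+110-.4),.026)[:2]*1000 for x,y in((258,148),(335,155),(318,279),(240,268))]
q=np.array(q); c=q.mean(0); a=np.degrees(np.arctan2(*((q[0]+q[1]-q[2]-q[3])[::-1]))); print(c,a,np.linalg.norm(q[0]-q[1]),np.linalg.norm(q[1]-q[2]))
p=bookpt(c,a,12,51); print(p); go(*p,240,a+90); go(*p,38,a+90)
E
```

```text
[593.79775927 339.61432536] -5.091239562626788 66.56647237195837 108.37046955169414
(np.float64(610.2762571488696), np.float64(389.34820825690525))
at [410.6 375.1 237.1] xang 79.3 -> shift [ 50.9 193.3 -10.6] twist -0.097
at [410.6 375.1 237.1] xang 79.3 -> shift [ 54.4 200.5 191.2] twist -0.097
```

```bash
python3 -m handwheel '8 20 -5 -0.05 0; 18 60 -10 -0.1 0; 28 100 -10 -0.1 0; 38 140 -10 -0.1 0; 48 175 -10 -0.1 0; 51 193 -10 -0.1 0; 51 194 10 -0.1 0; 51 194 40 -0.1 0; 52 195 70 -0.1 0; 52 196 80 -0.1 0'
python3 -c "
from h import *
p=bookpt((593.8,339.6),-5.1,12,51); go(*p,38,84.9)
s=status.sense();print(s['joint_positions'].round(2),cv2.Rodrigues(s['tool_rot'])[0][:,2].round(3))"
```

```text
time_s: 9.48
position: [0.6079, 0.385, 0.1414]
tool_rot: [-2.303, -2.108, 0.071]
contact_force: [-0.7, 0.1, -1.4]
gripper_width: 0.006
at [607.9 385.  141.4] xang 85.0 -> shift [  6.7   6.6 103.1] twist 0.001
[-0.56  0.72 -0.05  1.4   0.03  1.07 -0.71] [-0.046 -0.017 -0.999]
```

```bash
python3 -m handwheel '7 3 30 0 0; 7 5 65 0 0; 7 6 90 0 0; 7 7 103 0 0; 7 7 103 0 0'
python3 -m handwheel '-6 0 0 0 0; -12 0 0 0 0; -18 0 0 0 0; -24 0 0 0 0; -30 0 0 0 0; -35 0 0 0 0; -37 0 0 0 0; -37 0 0 0 0; -25 0 -2 0 0; -15 0 -10 0 0'
python3 -m handwheel '0 -15 -30 0 0; 0 -45 -80 0 0; 0 -85 -120 0 0; 0 -125 -150 0 0; 0 -165 -180 0 0; 0 -200 -190 0 0; 0 -200 -190 0 0'
python3 - <<'E'
from h import *
d=cap('top'); cv2.imwrite('pics/t4.png',cv2.resize(d['pixels'][110:260,90:300],None,fx=3.6,fy=3.6))
H,S,V=cv2.split(cv2.cvtColor(d['pixels'],cv2.COLOR_BGR2HSV))
m=((H<8)|(H>172)|((H>18)&(H<35)))&(S>120)&(V>50)
m[:110]=0;m[215:]=0;m[:,:140]=0;m[:,200:]=0
m=cv2.morphologyEx(m.astype(np.uint8),cv2.MORPH_OPEN,np.ones((3,3)))
for c in cv2.findContours(m,0,2)[0]:
        P=np.array([ray(d,p,.026)[:2]*1000 for p in c[:,0].astype(float)],np.float32); print(c[:,0].mean(0).round(),cv2.minAreaRect(P))
go(0,0,0)
E
```

```text
time_s: 9.9
position: [0.609, 0.3869, 0.0334]
tool_rot: [-2.304, -2.106, 0.083]
contact_force: [0.3, -0.4, -0.2]
gripper_width: -0.0
time_s: 10.73
position: [0.6073, 0.372, 0.0426]
tool_rot: [-2.304, -2.105, 0.087]
contact_force: [-0.5, 0.2, -0.8]
gripper_width: 0.002
time_s: 11.32
position: [0.4168, 0.3969, 0.2452]
tool_rot: [-2.302, -2.107, 0.083]
contact_force: [0.3, 0.8, -0.2]
gripper_width: 0.003
[142. 195.] ((510.5982666015625, 420.76068115234375), (18.803192138671875, 9.13646411895752), 3.5007801055908203)
[194. 174.] ((576.0570678710938, 262.2254333496094), (28.452547073364258, 27.557838439941406), 2.3847076892852783)
[180. 170.] ((590.25146484375, 300.0356750488281), (65.73150634765625, 109.08527374267578), 83.04264831542969)
[154. 144.] ((673.9922485351562, 390.400146484375), (70.54613494873047, 40.151058197021484), 3.349395513534546)
[151. 133.] ((705.8052978515625, 403.0354919433594), (6.716099262237549, 6.216508865356445), 3.273543357849121)
at [410.  401.1 249.4] xang 85.4 -> shift [-427.1 -362.4  278.2] twist 0.0
```

View pics/t4.png

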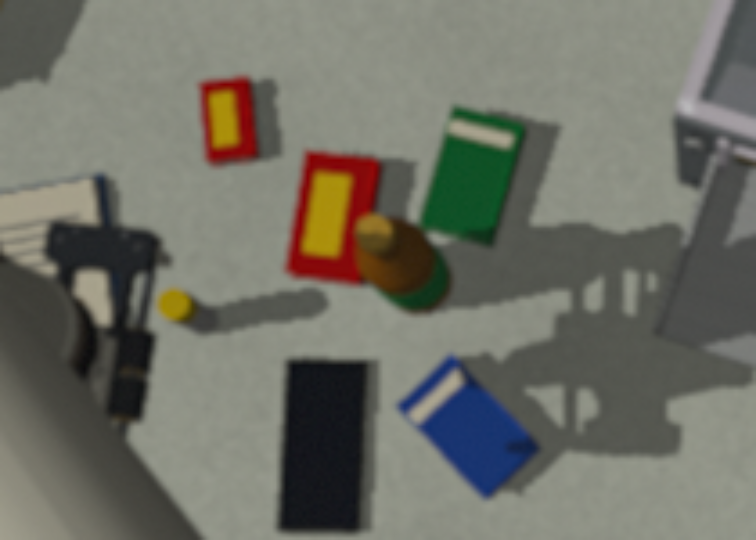

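```bash
python3 -c "
from h import *
p=bookpt((590.3,300),-7,-85,4); go(*p,245,83); go(*p,38,83)"
```

```text
at [410.  401.1 249.4] xang 85.4 -> shift [-78.6 103.2   0.7] twist 0.042
at [410.  401.1 249.4] xang 85.4 -> shift [-74.2 114.2 207.3] twist 0.042
```

```bash
python3 -m handwheel '-20 30 0 0.02 0; -50 65 0 0.04 0; -72 93 0 0.04 0; -78 104 20 0.04 0; -78 105 50 0.04 0; -77 107 90 0.04 0; -76 109 125 0.04 0; -75 111 145 0.04 0; -75 111 150 0.04 0; -75 111 150 0.04 0'
python3 -c "
from h import *
p=bookpt((590.3,300),-7,-85,4); go(*p,38,83)"
```

```text
time_s: 12.2
position: [0.5051, 0.3156, 0.094]
tool_rot: [-2.33, -2.069, 0.086]
contact_force: [1.3, 0.5, 0.3]
gripper_width: 0.005
at [505.1 315.6  94. ] xang 83.2 -> shift [ 0.3  4.5 55.8] twist 0.004
```

```bash
python3 -m handwheel '0 2 20 0 0; 0 4 45 0 0; 0 4 56 0 0; 0 4 56 0 0'
python3 -m handwheel '0 8 0 0 0; 0 16 -1 0 0; 0 24 -1 0 0; 0 32 -2 0 0; 0 40 -2 0 0; 0 48 -3 0 0; 0 56 -3 0 0; 0 63 -3 0 0; 0 67 -4 0 0; 0 67 -4 0 0'
python3 -m handwheel '0 -10 0 0 0; 0 -20 -15 0 0; 0 -30 -50 0 0; 0 -40 -90 0 0; 0 -60 -130 0 0; 0 -90 -170 0 0; 0 -120 -200 0 0; 0 -150 -205 0 0; 0 -150 -205 0 0'
python3 - <<'E'
from h import *
d=cap('top'); cv2.imwrite('pics/t5.png',cv2.resize(d['pixels'][60:260,90:300],None,fx=3,fy=3))
H,S,V=cv2.split(cv2.cvtColor(d['pixels'],cv2.COLOR_BGR2HSV))
m=((H<8)|(H>172)|((H>18)&(H<35)))&(S>120)&(V>50)
m[:110]=0;m[215:]=0;m[:,:140]=0;m[:,200:]=0
m=cv2.morphologyEx(m.astype(np.uint8),cv2.MORPH_OPEN,np.ones((3,3)))
for c in cv2.findContours(m,0,2)[0]:
        P=np.array([ray(d,p,.026)[:2]*1000 for p in c[:,0].astype(float)],np.float32); print(c[:,0].mean(0).round(),cv2.minAreaRect(P))
go(0,0,0); print(status.sense()['joint_positions'].round(2))
E
```

```text
time_s: 12.53
position: [0.5049, 0.314, 0.037]
tool_rot: [-2.329, -2.069, 0.09]
contact_force: [-0.8, 1.1, 0.1]
gripper_width: 0.001
time_s: 13.37
position: [0.5738, 0.3066, 0.0387]
tool_rot: [-2.331, -2.068, 0.085]
contact_force: [-0.6, 1.4, 6.0]
gripper_width: 0.005
time_s: 14.12
position: [0.4315, 0.3319, 0.2559]
tool_rot: [-2.322, -2.074, 0.078]
contact_force: [-0.1, 0.4, -0.1]
gripper_width: 0.002
[194. 174.] ((576.0570678710938, 262.2254333496094), (28.452547073364258, 27.557838439941406), 2.3847076892852783)
[182. 153.] ((637.2215576171875, 293.77349853515625), (65.99873352050781, 109.27404022216797), 83.66328430175781)
[154. 144.] ((674.2847290039062, 390.4172668457031), (71.13214874267578, 40.151058197021484), 3.3493950366973877)
at [433.9 330.4 254.1] xang 83.5 -> shift [-372.  -379.5  282.2] twist 0.0
[-0.63  0.31 -0.07  1.78 -0.    1.11 -0.81]
```

```bash
python3 -c "
from h import *
p=bookpt((637.2,293.8),-6.3,0,0); go(*p,150,173.7); go(*p,27,173.7)
s=status.sense();print(cv2.Rodrigues(s['tool_rot'])[0].round(3))"
```

```text
at [433.9 330.4 254.1] xang 83.5 -> shift [-11.2 211.3  93.4] twist -1.574
at [433.9 330.4 254.1] xang 83.5 -> shift [ -8.6 217.7 216.2] twist -1.574
[[ 0.113  0.992 -0.054]
 [ 0.993 -0.114 -0.015]
 [-0.021 -0.052 -0.998]]
```

View pics/t5.png

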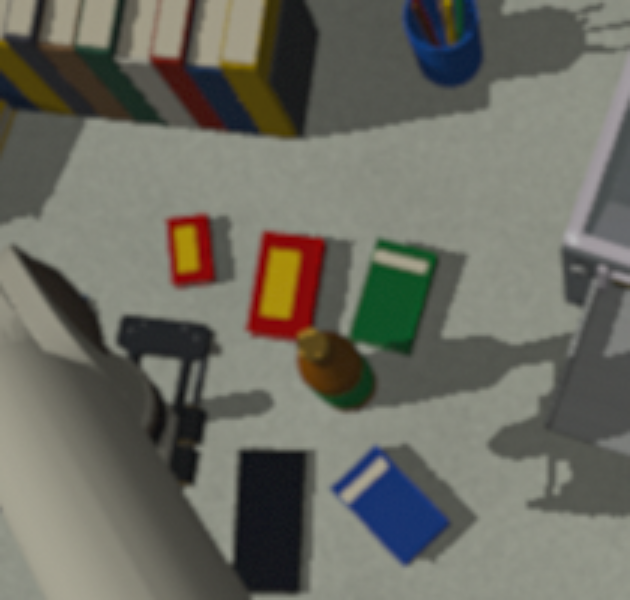

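```bash
python3 -m handwheel '0 20 0 -0.12 0.9; -2 50 0 -0.24 0.9; -4 85 0 -0.36 0.9; -6 120 0 -0.48 0.9; -8 155 0 -0.6 0.9; -10 185 0 -0.72 0.9; -11 205 10 -0.84 0.9; -11 210 20 -0.96 0.9; -11 210 30 -1.08 0.9; -11 210 35 -1.2 0.9'
python3 -m handwheel '0 0 10 -0.12 0.9; 0 0 30 -0.24 0.9; 0 0 50 -0.36 0.9; 0 0 50 -0.37 0.9;  0 0 50 -0.37 0.9'
python3 -c "
from h import *
p=bookpt((637.2,293.8),-6.3,0,0); go(*p,27,173.7)
s=status.sense();print(cv2.Rodrigues(s['tool_rot'])[0].round(3)[:,2],s['joint_positions'].round(2))"
```

```text
time_s: 15.0
position: [0.6394, 0.2925, 0.2044]
tool_rot: [-0.736, -3.0, 0.048]
contact_force: [0.3, 0.4, 0.1]
gripper_width: 0.68
time_s: 15.42
position: [0.6356, 0.2899, 0.1519]
tool_rot: [-0.177, -3.075, 0.036]
contact_force: [-0.0, 0.4, 0.2]
gripper_width: 0.901
at [635.6 289.9 151.9] xang 173.4 -> shift [ -8.6   7.3 124.5] twist -0.006
[-0.062 -0.02  -0.998] [-0.26  0.7  -0.31  1.43  0.21  1.11  0.85]
```

```bash
python3 -m handwheel '-3 3 25 0 0.9; -6 6 60 0 0.9; -8 7 95 0 0.9; -9 7 115 0 0.9; -9 7 124 0 0.9; -9 7 124 0 0.9'
python3 -m handwheel '0 0 0 0 0; 0 0 0 0 0; 0 0 0 0 0; 0 0 0 0 0; 0 0 0 0 0; 0 0 0 0 0; 0 0 0 0 0' 30
python3 -c "
from h import *
go(637,294,27,173.7)"
```

```text
time_s: 15.92
position: [0.6372, 0.2928, 0.0261]
tool_rot: [-0.181, -3.073, 0.038]
contact_force: [-0.1, -1.4, -0.5]
gripper_width: 0.896
time_s: 16.5
position: [0.6386, 0.2939, 0.0284]
tool_rot: [-0.182, -3.077, 0.035]
contact_force: [-0.6, 0.7, 7.0]
gripper_width: 0.7
at [638.6 293.9  28.4] xang 173.2 -> shift [ 1.5 -0.   1.5] twist -0.009
```

```bash
python3 -m handwheel '0 0 -15 0 0; 0 0 -45 0 0; 0 0 -85 0 0; 0 0 -125 0 0; 0 0 -165 0 0; 0 0 -205 0 0; 0 0 -232 0 0; 0 0 -235 0 0'
python3 -c "
from h import *
go(*box(-74,0),250,161.9);print(status.sense()['gripper_width'])"
```

```text
time_s: 17.17
position: [0.6558, 0.2997, 0.2722]
tool_rot: [-0.183, -3.087, 0.026]
contact_force: [0.8, 0.8, -0.6]
gripper_width: 0.697
at [655.8 299.7 272.2] xang 173.2 -> shift [  84.3 -392.7   34. ] twist 0.197
0.6967186539452835
```

```bash
python3 -m handwheel '4 -20 0 0.02 0; 12 -55 0 0.05 0; 20 -95 0 0.08 0; 29 -135 0 0.11 0; 38 -175 0 0.14 0; 46 -215 0 0.17 0; 55 -255 0 0.197 0; 63 -295 5 0.197 0; 71 -330 10 0.197 0; 78 -360 15 0.197 0'
python3 - <<'E'
from h import *
go(*box(-74,0),200,161.9); go(*box(-74,0),139,161.9); s=status.sense(); print(s['gripper_width'],cv2.Rodrigues(s['tool_rot'])[0].round(3)[:,2],s['joint_positions'].round(2))
d=cap('scene'); cv2.imwrite('pics/s6.png',d['pixels'][60:360,80:480])
E
```

```text
time_s: 18.0
position: [0.5333, -0.0521, 0.2681]
tool_rot: [-0.49, -3.055, 0.035]
contact_force: [0.5, -0.5, -2.6]
gripper_width: 0.693
at [533.3 -52.1 268.1] xang 161.7 -> shift [ -3.4 -28.   68.9] twist -0.003
at [533.3 -52.1 268.1] xang 161.7 -> shift [ -6.  -26.1 129.8] twist -0.003
0.6931762272537506 [-0.05  -0.015 -0.999] [ 0.21  0.28 -0.21  1.78  0.08  1.13  1.22]
```

View pics/s6.png

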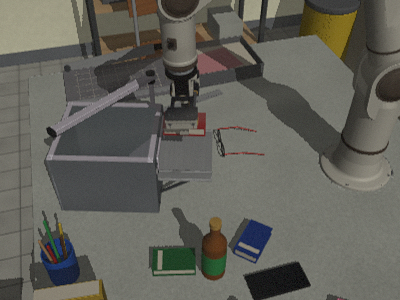

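The book is held above the shelf (crop (190,125)), and the bar is back over the roof. Lowering.

```bash
python3 -m handwheel '-1 -15 10 0 0; -3 -27 35 0 0; -4 -27 70 0 0; -5 -26 100 0 0; -6 -26 115 0 0; -6 -26 122 0 0; -6 -26 126 0 0; -6 -26 126 0 0'
python3 -c "
from h import *
go(*box(-74,0),139,161.9)
s=status.sense();print(s['contact_force'])"
```

```text
time_s: 18.72
position: [0.521, -0.0881, 0.1418]
tool_rot: [-0.5, -3.049, 0.043]
contact_force: [-0.2, 0.8, -1.1]
gripper_width: 0.695
at [521.  -88.1 141.8] xang 161.3 -> shift [-0.9  8.1  2.4] twist -0.01
[-0.16742393  0.81143245 -1.10959608]
```

```bash
python3 -m handwheel '-1 4 0 0 0; -1 8 0 0 0; -1 8 2 0 0; -1 8 3 0 0; -1 8 3 0 0'
python3 -c "
from h import *
go(*box(-74,0),139,161.9)"
```

```text
time_s: 19.13
position: [0.5248, -0.0806, 0.1389]
tool_rot: [-0.5, -3.05, 0.043]
contact_force: [0.2, 1.5, -0.1]
gripper_width: 0.696
at [524.8 -80.6 138.9] xang 161.3 -> shift [ 0.5 -0.2 -0.1] twist -0.01
```

```bash
python3 -m handwheel '0 0 1 0 0.7; 0 0 1 0 0.85; 0 0 1 0 0.9; 0 0 1 0 0.9; 0 0 1 0 0.9; 0 0 -15 0 0.9; 0 0 -45 0 0.9; 0 0 -70 0 0.9; 20 0 -80 0 0.5; 50 0 -80 0 0'
python3 - <<'E'
from h import *
d=cap('top'); C=cloud(d)*1000
cv2.imwrite('pics/t7.png',cv2.resize(d['pixels'][30:250,230:420],None,fx=2.7,fy=2.7))
H,S,V=cv2.split(cv2.cvtColor(d['pixels'],cv2.COLOR_BGR2HSV))
m=((H<8)|(H>172)|((H>18)&(H<35)))&(S>120)&(V>50)
m[:110]=0;m[240:]=0;m[:,:260]=0;m[:,380:]=0
for c in cv2.findContours(m.astype(np.uint8),0,2)[0]:
        if cv2.contourArea(c)<30: continue
        P=np.array([ray(d,p,.136)[:2]*1000 for p in c[:,0].astype(float)],np.float32); print(c[:,0].mean(0).round(),cv2.minAreaRect(P))
go(*box(-150,0),139,161.9)
E
```

```text
time_s: 19.97
position: [0.4854, -0.0638, 0.224]
tool_rot: [-0.503, -3.057, 0.042]
contact_force: [-0.4, 1.1, 0.6]
gripper_width: 0.808
at [476.8 -61.2 221.8] xang 161.4 -> shift [20.8 -1.  84. ] twist -0.009
```

View pics/t7.png

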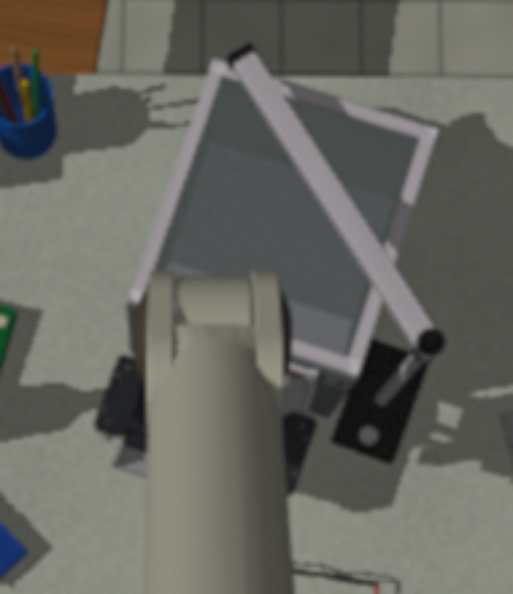

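The bar lies over the roof, away from the front edge; the arm hides the shelf here. Checking the book from the scene camera numerically.

Run:
```python
from h import *
d=cap('scene'); C=cloud(d)*1000
H,S,V=cv2.split(cv2.cvtColor(d['pixels'],cv2.COLOR_BGR2HSV))
e=np.array([np.cos(A),np.sin(A)]); f=np.array([-e[1],e[0]])
B=np.stack([(C[...,:2]-O)@e,(C[...,:2]-O)@f,C[...,2]],-1)
m=((H<10)|(H>170)|((H>15)&(H<35)))&(S>110)&(V>40)&(B>(-170,-90,100)).all(-1)&(B<(20,90,150)).all(-1)
q=B[m]; print(len(q),q.min(0).round(),np.percentile(q,[2,50,98],axis=0).round())
t=q[q[:,2]>131]; print(cv2.minAreaRect(t[:,:2].astype(np.float32)),t[:,2].std())
go(*box(-151,0),139,161.9)
```

```text
652 [-126.  -68.  106.] [[-125.  -37.  110.]
 [ -73.    2.  136.]
 [ -19.   30.  139.]]
((-71.6416015625, -1.5290985107421875), (107.07353973388672, 71.51180267333984), 0.529517650604248) 1.7406072871021865
at [478.3 -61.9 221.3] xang 161.4 -> shift [23.5 -0.9 83.6] twist -0.009
```

```bash
python3 -m handwheel '23 -1 0 0 0; 24 -1 0 0 0; 24 -1 0 0 0; 24 -1 0 0 0; 24 -1 20 0 0; 24 -1 45 0 0; 24 -1 70 0 0; 24 -1 82 0 0; 24 -1 84 0 0; 24 -1 84 0 0'
python3 -c "
from h import *
go(*box(-151,0),139,161.9); go(*box(-100,0),139,161.9);go(*box(-53,0),139,161.9)"
```

```text
time_s: 20.9
position: [0.4506, -0.0569, 0.1378]
tool_rot: [-0.498, -3.046, 0.043]
contact_force: [0.3, 0.0, -0.2]
gripper_width: 0.018
at [450.6 -56.9 137.8] xang 161.4 -> shift [-0.3  0.2 -1.3] twist -0.009
at [450.6 -56.9 137.8] xang 161.4 -> shift [-51.3   0.6  -3.8] twist -0.009
at [450.6 -56.9 137.8] xang 161.4 -> shift [-98.2   0.9  -6.1] twist -0.009
```

```bash
python3 -m handwheel '-8 0 -2 0 0; -18 0 -2 0 0; -28 0 -3 0 0; -38 0 -3 0 0; -48 0 -4 0 0; -58 1 -4 0 0; -68 1 -4 0 0; -76 1 -5 0 0; -84 1 -5 0 0; -84 1 -5 0 0'
cat >> h.py <<'E'
def bookinfo(lo=(-170,-90,5),hi=(290,90,175)):
    d=cap('scene'); C=cloud(d)*1000
    H,S,V=cv2.split(cv2.cvtColor(d['pixels'],cv2.COLOR_BGR2HSV))
    e=np.array([np.cos(A),np.sin(A)]); f=np.array([-e[1],e[0]])
    B=np.stack([(C[...,:2]-O)@e,(C[...,:2]-O)@f,C[...,2]],-1)
    I=(B>lo).all(-1)&(B<hi).all(-1)
    for n,m in(('red',((H<10)|(H>170))&(S>110)&(V>40)),('yel',(H>15)&(H<35)&(S>110)&(V>40))):
        q=B[m&I]; print(n,len(q),np.percentile(q,[2,50,98],axis=0).round().tolist() if len(q) else '')
    return d
E
python3 -c "
from h import *
d=bookinfo(); go(*box(-53,0),139,161.9)"
```

```text
time_s: 21.73
position: [0.5328, -0.0834, 0.1386]
tool_rot: [-0.499, -3.048, 0.043]
contact_force: [-0.5, 0.8, 0.1]
gripper_width: 0.005
red 65 [[-52.0, -35.0, 110.0], [-9.0, 23.0, 134.0], [0.0, 30.0, 139.0]]
yel 27 [[-11.0, -11.0, 132.0], [-6.0, 2.0, 136.0], [-0.0, 12.0, 139.0]]
at [532.  -83.1 138.5] xang 161.4 -> shift [-12.9  -0.1  -1.1] twist -0.009
```

```bash
python3 -m handwheel '-4 0 0 0 0; -8 0 -1 0 0; -12 0 -1 0 0; -13 0 -1 0 0; -13 0 -1 0 0; -13 0 -1 0 0'
python3 -c "
from h import *
d=bookinfo(); cv2.imwrite('pics/s8.png',cv2.resize(d['pixels'][110:290,110:350],None,fx=3,fy=3)); go(*box(-53,0),139,161.9)"
```

```text
time_s: 22.28
position: [0.5447, -0.0873, 0.139]
tool_rot: [-0.499, -3.048, 0.043]
contact_force: [0.4, 0.4, 0.2]
gripper_width: 0.004
red 2 [[-3.0, 27.0, 122.0], [-1.0, 27.0, 122.0], [-0.0, 28.0, 123.0]]
yel 0 
at [544.6 -87.3 139. ] xang 161.4 -> shift [ 0.3 -0.1 -0. ] twist -0.009
```

View pics/s8.png

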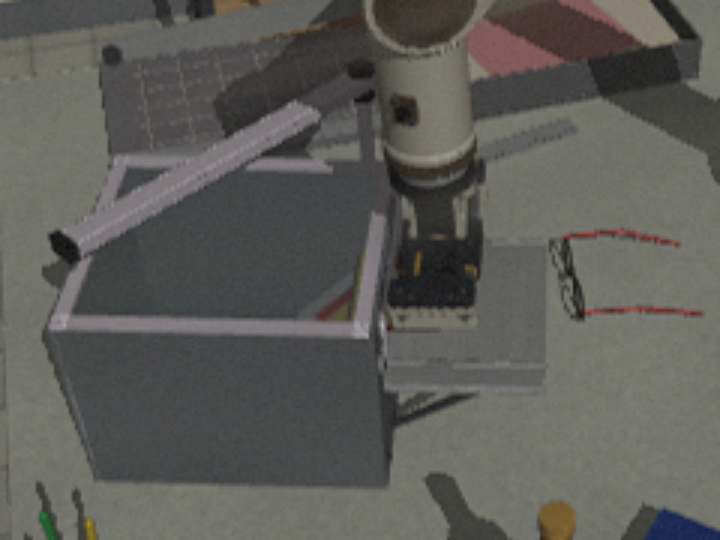

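The dictionary has tipped into the slot (red, sloping at crop (335,305)). I wait a moment and check whether it slides on.

```bash
python3 -m handwheel '0 0 0 0 0; 0 0 0 0 0; 0 0 0 0 0; 0 0 0 0 0; 0 0 0 0 0; 0 0 0 0 0'
python3 -c "
from h import *
d=bookinfo(); d=bookinfo((-20,-110,0),(290,110,230)); cv2.imwrite('pics/s9.png',cv2.resize(d['pixels'][110:290,110:350],None,fx=3,fy=3))"
```

```text
time_s: 22.83
position: [0.5445, -0.0873, 0.139]
tool_rot: [-0.499, -3.048, 0.043]
contact_force: [-0.1, -0.4, 0.9]
gripper_width: 0.004
red 0 
yel 0 
red 0 
yel 0
```

The viewer limit is reached, so I go on numerically. Retracting and clearing the top camera's view.

```bash
python3 -m handwheel '15 0 0 0 0; 45 0 0 0 0; 80 0 0 0 0; 100 0 -20 0 0; 100 0 -60 0 0; 100 0 -100 0 0; 100 0 -140 0 0; 100 40 -150 0 0; 100 80 -150 0 0; 100 120 -150 0 0'
python3 -m handwheel '0 40 0 0 0; 0 80 0 0 0; 0 120 0 0 0; 0 160 0 0 0; 0 200 0 0 0; 0 220 0 0 0; 0 220 0 0 0'
python3 - <<'E'
from h import *
d=cap('top'); C=cloud(d)*1000; d0=pickle.load(open('top0.pkl','rb'))
H,S,V=cv2.split(cv2.cvtColor(d['pixels'],cv2.COLOR_BGR2HSV))
e=np.array([np.cos(A),np.sin(A)]); f=np.array([-e[1],e[0]])
B=np.stack([(C[...,:2]-O)@e,(C[...,:2]-O)@f,C[...,2]],-1)
P=lambda x,y,z: proj(d,np.r_[box(x,y),z]/1000)
print('slot px',P(0,70,110).round(),P(0,-70,110).round(),P(0,70,172).round(),P(0,-70,172).round())
def rep(n,m):
    k,l,st,ct=cv2.connectedComponentsWithStats(m.astype(np.uint8))
    for i in range(1,k):
        if st[i,4]>15: print(n,st[i].tolist(),ct[i].round(),np.median(B[l==i],0).round())
roi=np.zeros(H.shape,bool); roi[40:240,260:410]=1
rep('red',roi&((H<12)|(H>168))&(S>60)&(V>25)); rep('yel',roi&(H>15)&(H<38)&(S>70)&(V>25))
m=roi&(B[...,2]>262)&(B[...,2]<278); q=B[m]; q=q[q[:,0]>-30]
print('bar',cv2.minAreaRect(q[:,:2].astype(np.float32)), q[:,0].min())
q=B[(abs(B[...,1])<70)&(B[...,0]>-150)&(B[...,0]<-15)&roi]; print('shelf z',np.percentile(q[:,2],[1,50,99]))
print(C[300:330,100:200,2].mean(), d['pixels'].mean()); go(0,0,0)
# scene camera slot interior
E
```

```text
time_s: 23.77
position: [0.4978, 0.062, 0.2912]
tool_rot: [-0.504, -3.052, 0.041]
contact_force: [0.0, -0.2, -0.8]
gripper_width: 0.002
time_s: 24.35
position: [0.5674, 0.2769, 0.2829]
tool_rot: [-0.492, -3.052, 0.036]
contact_force: [0.1, 1.3, 0.4]
gripper_width: 0.002
slot px [293. 156.] [339. 171.] [293. 150.] [342. 166.]
red [322, 92, 27, 39, 391] [336. 113.] [126.  -8. 200.]
yel [329, 99, 15, 23, 211] [336. 110.] [139.  -5. 199.]
bar ((140.6241912841797, -43.05747985839844), (354.74090576171875, 28.45396614074707), 49.43272399902344) 18.363511465894412
shelf z [ -4.53798104 109.07844836 115.12678709]
63.22268987179135 105.78324971655329
at [567.5 273.5 282.9] xang 161.5 -> shift [ 438.  -429.2  317.5] twist 0.0
```

Run:
```python
from h import *
d=cap('top'); H,S,V=cv2.split(cv2.cvtColor(d['pixels'],cv2.COLOR_BGR2HSV))
m=((H<12)|(H>168)|((H>15)&(H<38)))&(S>60)&(V>25); m[:60]=0;m[145:]=0;m[:,:290]=0;m[:,380:]=0
e=np.array([np.cos(A),np.sin(A)]); f=np.array([-e[1],e[0]])
c=max(cv2.findContours(m.astype(np.uint8),0,2)[0],key=cv2.contourArea)
for z in(.034,.06):
    P=np.array([ray(d,p,z)[:2]*1000-O for p in c[:,0].astype(float)]); P=np.c_[P@e,P@f].astype(np.float32); print(z,cv2.minAreaRect(P))
for y in(-50,-25,0,25,50):
    print(y,[(z,d['pixels'][tuple(proj(d,np.r_[box(0,y),z]/1000).round().astype(int)[::-1])].tolist()) for z in(115,130,145,160,185)])
w=cap('wrist'); print('wrist cam',(-w['R'].T@w['t']).round(3),w['R'][2].round(3)); 
s=status.sense(); T=cv2.Rodrigues(s['tool_rot'])[0]; print('cam in tool',(T.T@(-w['R'].T@w['t']-s['position'])).round(3),(T.T@w['R'][2]).round(3),w['mtx'][0,0])
sc=cap('scene'); print([ (proj(sc,np.r_[box(x,0),z]/1000).round().tolist()) for x,z in((0,110),(0,172),(50,150))])
```

```text
0.034 ((197.68385314941406, -6.134366989135742), (114.36589813232422, 61.669071197509766), 0.45452189445495605)
0.06 ((187.8380889892578, -6.395450592041016), (112.22441864013672, 60.51433563232422), 0.45452192425727844)
-50 [(115, [113, 116, 115]), (130, [73, 82, 83]), (145, [68, 86, 93]), (160, [129, 127, 132]), (185, [97, 95, 97])]
-25 [(115, [112, 114, 113]), (130, [99, 102, 100]), (145, [72, 88, 95]), (160, [130, 129, 134]), (185, [83, 82, 82])]
0 [(115, [69, 70, 70]), (130, [47, 55, 57]), (145, [43, 69, 77]), (160, [133, 131, 137]), (185, [85, 84, 84])]
25 [(115, [67, 67, 66]), (130, [48, 53, 53]), (145, [46, 59, 63]), (160, [141, 138, 143]), (185, [86, 86, 85])]
50 [(115, [71, 71, 70]), (130, [41, 50, 51]), (145, [38, 54, 60]), (160, [70, 74, 78]), (185, [56, 54, 54])]
wrist cam [0.51  0.297 0.423] [ 0.197 -0.102 -0.975]
cam in tool [ 0.07   0.002 -0.137] [-0.261  0.001  0.965] 320.09903425604836
[[240.0, 215.0], [239.0, 199.0], [222.0, 205.0]]
```

The dictionary is inside, lying flat on the floor (box x 143–255, 114×62 seen). One closer look at the flap with the wrist camera, from a stand-off in front of the shelf.

```bash
python3 -m handwheel '15 -30 0 0 0; 40 -65 0 0 0; 60 -100 0 0 0; 80 -140 0 0 0; 100 -180 0 0 0; 105 -220 0 0 0; 110 -260 0 0 0; 115 -295 0 0 0; 115 -320 0 0 0; 115 -330 0 0 0'
python3 - <<'E'
from h import *
go(*box(-130,0),300,161.9)
w=cap('wrist'); hs=cv2.cvtColor(w['pixels'],cv2.COLOR_BGR2HSV)
P=lambda x,y,z: proj(w,np.r_[box(x,y),z]/1000).round().astype(int)
print('slot',[P(0,y,z).tolist() for y,z in((71,110),(-71,110),(-71,172),(71,172))])
m=((hs[...,0]>18)&(hs[...,0]<38)&(hs[...,1]>80)).astype(np.uint8)
k,l,st,ct=cv2.connectedComponentsWithStats(m); print([s.tolist() for s in st[1:] if s[4]>50])
C=cloud(w)*1000; e=np.array([np.cos(A),np.sin(A)]); B=np.stack([(C[...,:2]-O)@e,(C[...,:2]-O)@np.array([-e[1],e[0]]),C[...,2]],-1)
q=B[(m>0)&(B[...,2]>100)]; print('yellow pts box x,y,z',len(q),np.percentile(q,[2,50,98],axis=0).round(1).tolist())
if len(q): print('dx/dz',np.polyfit(q[:,2],q[:,0],1))
E
```

```text
time_s: 25.38
position: [0.3511, -0.0112, 0.3007]
tool_rot: [-0.519, -3.05, 0.046]
contact_force: [-0.3, -0.1, -0.1]
gripper_width: 0.004
at [351.1 -11.2 300.7] xang 160.7 -> shift [-130.4   -9.6   -4.4] twist -0.022
slot [[333, 413], [218, 411], [205, 459], [341, 462]]
[[265, 265, 7, 58, 333], [281, 265, 6, 58, 283], [67, 331, 338, 13, 2942]]
yellow pts box x,y,z 3577 [[-291.2, -29.7, 360.3], [-278.8, 17.2, 372.8], [-277.2, 45.2, 380.8]]
dx/dz [  -0.24287173 -189.74344431]
```

```bash
python3 -m handwheel '-15 -5 -10 0 0; -30 -9 -25 0 0; -40 -10 -30 0 0; -40 -10 -30 0 0'
python3 - <<'E'
from h import *
w=cap('wrist'); hs=cv2.cvtColor(w['pixels'],cv2.COLOR_BGR2HSV)
P=lambda x,y,z: proj(w,np.r_[box(x,y),z]/1000).round().astype(int)
print('slot',[P(0,y,z).tolist() for y,z in((71,110),(-71,110),(-71,172),(71,172))])
C=cloud(w)*1000; e=np.array([np.cos(A),np.sin(A)]); B=np.stack([(C[...,:2]-O)@e,(C[...,:2]-O)@np.array([-e[1],e[0]]),C[...,2]],-1)
m=(hs[...,0]>15)&(hs[...,0]<38)&(hs[...,1]>70)&(B[...,2]>95)&(B[...,2]<190)
q=B[m]; print('yellow pts',len(q),np.percentile(q,[2,50,98],axis=0).round(1).tolist() if len(q) else '')
if len(q): print('dx/dz',np.polyfit(q[:,2],q[:,0],1))
for z in(112,120,130,140,150,160,168): 
    u,v=P(0,0,z)
    if v<420: print(z,w['pixels'][v,u].tolist(),B[v,u].round())
E
```

```text
time_s: 25.77
position: [0.3901, -0.0334, 0.3306]
tool_rot: [-0.521, -3.054, 0.044]
contact_force: [0.8, -0.9, 0.4]
gripper_width: 0.006
slot [[337, 364], [228, 363], [217, 401], [346, 402]]
yellow pts 1185 [[-184.7, 275.1, 98.6], [-170.4, 281.8, 117.5], [-137.5, 302.3, 136.9]]
dx/dz [  -0.25324569 -137.35302176]
112 [26, 23, 22] [-238.    9.  416.]
120 [25, 24, 18] [-238.    9.  418.]
130 [36, 33, 31] [-237.    9.  417.]
140 [99, 107, 107] [-238.    9.  421.]
150 [99, 107, 107] [-238.    9.  422.]
160 [99, 107, 107] [-237.    9.  423.]
168 [99, 107, 107] [-238.    9.  424.]
```

The wrist view is blocked by the gripper itself. Move aside again and use depth from the top camera through the slot.

```bash
python3 -m handwheel '0 40 0 0 0; 0 80 0 0 0; -10 120 0 0 0; -20 160 0 0 0; -30 200 0 0 0; -40 240 0 0 0; -50 280 0 0 0; -60 310 0 0 0; -60 330 0 0 0; -60 330 0 0 0'
python3 - <<'E'
from h import *
d=cap('top'); C=cloud(d)*1000; e=np.array([np.cos(A),np.sin(A)]); f=np.array([-e[1],e[0]])
B=np.stack([(C[...,:2]-O)@e,(C[...,:2]-O)@f,C[...,2]],-1)
hs=cv2.cvtColor(d['pixels'],cv2.COLOR_BGR2HSV)
m=(abs(B[...,1])<68)&(B[...,0]>-12)&(B[...,0]<60)&(B[...,2]>111)&(B[...,2]<168)
q=B[m]; print(len(q))
for y in(-50,-25,0,25,50):
    for z in(110,118,126,134,142,150):
        u,v=proj(d,np.r_[box(2,y),z]/1000).round().astype(int); print(y,z,(u,v),B[v,u].round(),hs[v,u].tolist())
# others unmoved
d0=pickle.load(open('top0.pkl','rb')); C0=cloud(d0)*1000; diff=(abs(d['range_z']-d0['range_z'])>.006).astype(np.uint8)
k,l,st,ct=cv2.connectedComponentsWithStats(cv2.morphologyEx(diff,cv2.MORPH_OPEN,np.ones((3,3))))
print([(s.tolist()) for s in st[1:] if s[4]>20])
E
```

```text
time_s: 26.65
position: [0.5522, 0.265, 0.3127]
tool_rot: [-0.508, -3.048, 0.041]
contact_force: [-0.7, 0.4, 0.1]
gripper_width: 0.004
153
-50 110 (np.int64(333), np.int64(168)) [  3. -50. 110.] [50, 7, 109]
-50 118 (np.int64(333), np.int64(168)) [  3. -50. 110.] [50, 7, 109]
-50 126 (np.int64(334), np.int64(167)) [  6. -52. 113.] [24, 59, 82]
-50 134 (np.int64(334), np.int64(166)) [ -7. -49. 174.] [20, 69, 93]
-50 142 (np.int64(334), np.int64(166)) [ -7. -49. 174.] [20, 69, 93]
-50 150 (np.int64(334), np.int64(165)) [ -6. -48. 182.] [9, 15, 121]
-25 110 (np.int64(325), np.int64(166)) [  2. -26. 105.] [75, 7, 70]
-25 118 (np.int64(325), np.int64(165)) [  3. -25. 113.] [45, 8, 61]
-25 126 (np.int64(325), np.int64(164)) [  4. -24. 122.] [25, 61, 54]
-25 134 (np.int64(325), np.int64(164)) [  4. -24. 122.] [25, 61, 54]
-25 142 (np.int64(326), np.int64(163)) [ -7. -26. 177.] [13, 23, 102]
-25 150 (np.int64(326), np.int64(162)) [ -5. -25. 181.] [162, 10, 134]
0 110 (np.int64(316), np.int64(163)) [  1.   1. 111.] [45, 7, 70]
0 118 (np.int64(317), np.int64(162)) [  5.  -1. 111.] [24, 24, 53]
[... 596 characters left out ...]
] [13, 30, 77]
25 150 (np.int64(309), np.int64(157)) [ -7.  23. 183.] [13, 30, 77]
50 110 (np.int64(300), np.int64(157)) [  2.  50. 115.] [45, 8, 64]
50 118 (np.int64(300), np.int64(157)) [  2.  50. 115.] [45, 8, 64]
50 126 (np.int64(300), np.int64(156)) [  6.  51. 112.] [25, 55, 51]
50 134 (np.int64(300), np.int64(155)) [  5.  51. 125.] [23, 95, 59]
50 142 (np.int64(300), np.int64(155)) [  5.  51. 125.] [23, 95, 59]
50 150 (np.int64(300), np.int64(154)) [ -7.  49. 181.] [11, 26, 78]
[[55, 7, 7, 5, 27], [111, 8, 4, 7, 23], [421, 12, 6, 8, 31], [9, 18, 6, 6, 21], [314, 46, 75, 107, 1333], [82, 66, 287, 354, 27510], [253, 154, 132, 18, 1351], [497, 276, 63, 55, 2156], [489, 342, 71, 78, 2835]]
```

The flap surface is vertical at box x≈4 along its full width, so it's shut. A final check of the bystanders in the scene view, then hand in.

Run:
```python
from h import *
d=cap('scene'); d0=pickle.load(open('scene0.pkl','rb'))
for n,(p,z) in dict(glue=((504,416),80),bottle=((540,232),100),green=((628,183),26),blue=((413,178),26),phone=((398,303),10),small=((674,394),16)).items():
    u,v=proj(d,np.r_[p,z]/1000).round().astype(int); s=np.s_[max(v-22,0):v+22,max(u-28,0):u+28]
    g=lambda x:cv2.GaussianBlur(cv2.cvtColor(x['pixels'],6)[s].astype(np.float32),(0,0),1)
    print(n,(u,v),'phase shift',np.round(cv2.phaseCorrelate(g(d0),g(d)),2).tolist(),'depth changed',(abs(d['range_z'][s]-d0['range_z'][s])>.008).sum())
hand_in(); print(status.sense()['time_s'])
```

```text
Traceback (most recent call last):
ValueError: setting an array element with a sequence. The requested array has an inhomogeneous shape after 1 dimensions. The detected shape was (2,) + inhomogeneous part.
```

Run:
```python
from h import *
d=cap('scene'); d0=pickle.load(open('scene0.pkl','rb'))
for n,(p,z) in dict(glue=((504,416),80),bottle=((540,232),100),green=((628,183),26),blue=((413,178),26),phone=((398,303),10),small=((674,394),16)).items():
    u,v=proj(d,np.r_[p,z]/1000).round().astype(int); s=np.s_[max(v-22,0):v+22,max(u-28,0):u+28]
    g=lambda x:cv2.GaussianBlur(cv2.cvtColor(x['pixels'],6)[s].astype(np.float32),(0,0),1)
    print(n,(u,v),'shift',np.round(cv2.phaseCorrelate(g(d0),g(d))[0],2),'depth changed',(abs(d['range_z'][s]-d0['range_z'][s])>.008).sum())
```

```text
glue (np.int64(336), np.int64(378)) shift [-0.42  0.36] depth changed 664
bottle (np.int64(294), np.int64(308)) shift [-0.01  0.45] depth changed 39
green (np.int64(254), np.int64(317)) shift [0.   0.51] depth changed 36
blue (np.int64(333), np.int64(296)) shift [-0.01  0.49] depth changed 111
phone (np.int64(357), np.int64(338)) shift [-0.09  0.47] depth changed 40
small (np.int64(258), np.int64(403)) shift [-0.03  0.03] depth changed 23
```

```bash
python3 -c "
from h import *
print(hand_in()); print(status.sense()['time_s'])"
```

```text
the job is handed in; nothing more can be done
None
the job is handed in; nothing more can be done
```

The red dictionary is in the book return and the job is handed in, with the robot clock at about 27 s. I first pushed the light bar back over the roof. The bottle and glue stick left no room for the gripper, so I nudged the dictionary clear in three short pushes before gripping it. I then laid it flat on the shelf and pushed it through the flap.

**Last checks:**
- **Light bar:** turned about +0.71 rad, over the roof, with its nearest point about 18 mm behind the front plane.
- **Dictionary:** flat on the box floor, at box x about 143 to 255 mm.
- **Flap:** upright at box x about 4 mm across its whole width, so shut. This rests on a few pixels of top-camera depth, because the gripper blocked the wrist camera and the 12 pictures were used up.
- **Bottle, green and blue books, phone, small red book:** no shift found in the scene view.
- **Glue stick:** also no clear shift, though that check is less sure because the dictionary used to be in the same patch.
- **Ruler and glasses:** only compared by top-camera depth, which showed no change near them.

The tool was tilted about 3 degrees from the bar push onwards, after the last joint reached its limit once. It did not affect the placing.

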